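Find the sample box with the binding lid and leave the oil tin in it

ROBOT

A 6-joint arm with a two-finger parallel gripper is mounted at the origin on the work surface. World frame = base frame: x ahead of the robot, y to its left, z up, the work surface at z = 0. Lengths are in mm, angles in rad, forces in N, time in s.
With the tool pointing down it reaches from about 350 to 925 mm from the base axis. Payload 6.4 kg.
Tool frame: the origin (TCP) lies midway between the tips of the shut fingers; the grasp point (between the pads) lies 19 mm behind it; x points along the fingers, y is the direction in which the jaws open and shut, and the axes are right-handed (so a half turn about x gives the same grasp; the last joint's range is limited). The gripper opens to 94 mm and grips with 3 to 60 N. Pads are 16 mm wide; open, the fingers measure 119 mm over their backs; the gripper's body (75 mm by 177 mm) begins 78 mm behind the grasp point.
Start: joints at [-1.352, 0.245, 1.558, -0, 1.339, -0.174], TCP at [248.81, -600.506, 205.455] pointing down, gripper open.
Joint ranges: [-3.13, 3.13], [-1.02, 2.26], [0.13, 2.54], [-0.95, 4.09], [0.21, 2.88], [-2.74, 2.74]. Speed limits (rad/s): [2.57, 2.57, 3.14, 3.14, 3.14, 3.14].

INTERFACE

Orientations are given as a unit quaternion [x, y, z, w].
In Python, from rig import read_state, cams, env gives the robot as it stands.
- The arm moves only by the tool carry_out, never from a script. Its argument "targets" is text: rows parted by semicolons, each of 4 numbers parted by spaces: the shift along the tool's x, y, z in mm, then the turn about the tool's x in rad. In form: x y z roll; .... A call has 1 to 8 rows; each row shifts and turns the pose as measured when the row begins, along the tool's axes as they then stand; what a row does not reach is not made up. A row lasts 1/12 s, in which the tool goes at most 41.7 mm and 7.16 degrees, less where a joint would pass 70% of its speed; a pose out of reach is approached as far as the arm can. A call is refused whole if a number of a shift passes 41.7 or a number of a turn 0.125, either way. A call with a gripper value outside its range is refused whole. "hand" is the opening, from 0 (shut) to 1 (fully open), set as the call begins (left out, the last holds). The fingers move at their own pace and stop on an object; "force" is the grip in N (left out, the last holds). Time passes only in rows, so rows that do not move let the fingers close. It gives the time, the measured TCP pose, the force and the opening at its end, in the units of the state.
- read_state(): the state, without advancing time (a new reading comes with each control period).
- cams.capture(name): name is "scene" or "top"; returns a dict with "image" (384x512x3 uint8, blue, green, red), "depth" (384x512 float32, mm along the optical axis (not along the pixel's ray), 0 where there is no reading), "fx", "fy", "cx", "cy" (pixels), "D" ([k1, k2, p1, p2, k3] as OpenCV has them; the pictures are not rectified), "R" (3x3) and "t" (3): a world point X has camera coordinates R X + t. Camera axes: x right, y down, z forward; pixel columns grow to the right and rows downward; lengths in mm; the calibration is good to about 2 mm. A picture is of the moment at which its call begins.
- env.close_job(): hands the job in, once; it reports no verdict.
The state is a dict: "time": time; "qpos": joint angles; "dq": joint speeds; "joint_efforts": joint torques, N m; "tcp_pos": TCP position; "tcp_rot": TCP orientation; "force": force on the tool from outside, world axes, zero at the start; "moment": the same for the moment, N m; "finger_gap": opening from 0.0 (shut) to 1.0 (fully open).
Only numpy, scipy, OpenCV 4.12 (cv2) and the standard library are available. Lean on these libraries where they do the work, as an engineer would, in place of code of your own. Each camera call takes 0.05 s, during which the arm holds its last target. There are 200 camera calls.

TASK

One of the two sample boxes has a lid that binds instead of falling shut by itself: swing both lids right back to find out which. Leave that lid standing open and the good box shut, then take the oil tin from its holder and set it down gently, not dropped, upright on the floor of the binding box for whoever will oil the hinge. Leave the flask, the water bottle and the glass where they are.

Things in the scene. Friction and masses are not known exactly. Their poses are not given: they have to be found in the camera images.
- box_1: Wooden sample box on the bench, fixed down, open at the top under its lid: 100 (x) x 102 (y) x 94 mm high outside, walls and floor 8 mm, so 84 x 86 mm inside and 86 mm deep. Origin: centre of its underside; z up, +x points to its hinge side (away from the robot), yaw up to 0.35. The two boxes look the same and can stand on either side.
- lid_1 (a joint): Hinge angle of the lid of box_1, rad: 0 shut, grows as the front edge swings up and away from the robot, stop at 1.85 (leaning back past upright). The lid is a 100 x 102 x 8 mm wooden panel, 0.14 kg, with a weak closing spring. A good lid lifts with 1 to 2 N at its handle and falls shut by itself within a second when let go from anywhere; a binding one needs about 4 to 6 N and stays where it is left. Which of the two lids binds is not known beforehand.
- lid_1_handle (a point): Middle of the lid's round steel handle bar (10 mm thick, parallel to the hinge, 74 mm free between its two posts). With the lid shut it is 35 mm above the lid's top, i.e. 137 mm above the bench, 82 mm from the hinge line towards the robot. Axes are the lid's: y along the bar, x from the bar to the hinge side, z out of the lid's top; the bar may roll in the fingers.
- lid_1_hinge (a point): Middle of the hinge line of the lid of box_1, on its far top edge, 94 mm up. Axes as the lid's; y along the hinge.
- box_2: Wooden sample box on the bench, fixed down, open at the top under its lid: 100 (x) x 102 (y) x 94 mm high outside, walls and floor 8 mm, so 84 x 86 mm inside and 86 mm deep. Origin: centre of its underside; z up, +x points to its hinge side (away from the robot), yaw up to 0.35. The two boxes look the same and can stand on either side.
- lid_2 (a joint): Hinge angle of the lid of box_2, rad: 0 shut, grows as the front edge swings up and away from the robot, stop at 1.85 (leaning back past upright). The lid is a 100 x 102 x 8 mm wooden panel, 0.14 kg, with a weak closing spring. A good lid lifts with 1 to 2 N at its handle and falls shut by itself within a second when let go from anywhere; a binding one needs about 4 to 6 N and stays where it is left. Which of the two lids binds is not known beforehand.
- lid_2_handle (a point): Middle of the lid's round steel handle bar (10 mm thick, parallel to the hinge, 74 mm free between its two posts). With the lid shut it is 35 mm above the lid's top, i.e. 137 mm above the bench, 82 mm from the hinge line towards the robot. Axes are the lid's: y along the bar, x from the bar to the hinge side, z out of the lid's top; the bar may roll in the fingers.
- lid_2_hinge (a point): Middle of the hinge line of the lid of box_2, on its far top edge, 94 mm up. Axes as the lid's; y along the hinge.
- tin_center (a point): Centre of the flat plain metal oil tin, 66 (x) x 30 (y) x 75 (z) mm, 0.2 to 0.4 kg, rigid, half-way up. It stands upright in the slot of the holder, on its 8 mm base: x along the slot.
- holder: Dark wooden slot holder, fixed down: base 110 x 90 x 8 mm; two upright walls 62 long (x), 12 thick, up to 92 mm high, with a 34 mm slot between them along x, open at both ends and at the top. Only the two narrow ends of the tin can be reached while it stands there. Origin: centre of the underside, x along the slot.
- flask: Stoppered conical glass flask, 84 mm wide, 158 mm high, bystander. Origin: centre of its underside.
- water: Clear water bottle, 60 mm wide, 180 mm high, bystander. Origin: centre of its underside.
- glass_cup: Small tasting glass, 64 mm wide, 60 mm high, bystander. Origin: centre of its underside.
Not all that is in view belongs to the job. What is shaped like the part that bears tin_center but orange is not meant. What is shaped like the box_2 but red is not meant.

How it is judged (in metres and radians):
On the way, in this order (a step that is already met when the one before it is completed fails the run):
1. the good lid has been swung right back (past 1.3 rad) (value of joint lid_1 above 1.3 rad), for 0.1 s.
2. after that, the tin is lifted out of its holder (height (world z) of tin_center above 0.1 m), for 0.1 s.
At the end, for the whole second after the job is handed in: The tin stands upright (within 0.12 rad) at rest on the floor of the box whose lid binds (its centre within 20 mm in x and 35 mm in y of the box's middle, 40 to 51 mm above the box's underside); that lid stands open beyond 1.2 rad; the other lid is shut (below 0.06 rad) (x of tin_center in the frame of box_2 between -0.02 and 0.02 m and y of tin_center in the frame of box_2 between -0.035 and 0.035 m and z of tin_center in the frame of box_2 between 0.04 and 0.051 m and angle between tin_center's own z axis and vertical below 0.12 rad and linear speed of tin below 0.02 m/s and value of joint lid_2 above 1.2 rad and value of joint lid_1 below 0.06 rad); the robot touches nothing.
It fails at once if the tin is dropped (faster than 0.5 m/s with no finger on it) (linear speed of tin above 0.5 m/s and contact force between tin and the fingers below 0.05 N).
It fails at once if the flask is moved more than 30 mm (distance of flask from where it was at the start of the episode above 0.03 m).
It fails at once if the water bottle is moved more than 30 mm (distance of water from where it was at the start of the episode above 0.03 m).
It fails at once if the glass is moved more than 30 mm (distance of glass_cup from where it was at the start of the episode above 0.03 m).
It also fails if it takes over 72 s, if anything falls off the work surface, if the arm or the gripper's body presses on something with over 40 N, if the wrist force passes 120 N, or if a joint passes its speed limit or range.

## Working session

There is one attempt and no reset: what is moved stays moved. The work goes in short steps, Python scripts to look and compute and a tool call to move; the robot and the scene stay as the last step left them, time stands still between calls to the robot, and variables do not carry over. Pictures are saved under pics/ and viewed, about 8 in all and at most 12, crops included, and the job is handed in when it is done.

Besides the shell and the picture viewer there is one more tool, called after "Call:" in YAML: its name, and indented under it one key for each argument. carry_out: Moves the arm, as the interface text tells. Its arguments: {"type":"object","properties":{"targets":{"type":"string"},"hand":{"type":"number"},"force":{"type":"number"}},"required":["targets"]}

```bash
ls; mkdir -p pics; python3 - <<'E'
from rig import read_state,cams
import cv2,numpy as np
print(read_state())
for n in("scene","top"):
    c=cams.capture(n);np.savez(f"{n}0.npz",**c)
    print(n,c["fx"],c["fy"],c["cx"],c["cy"],c["D"],c["R"].tolist(),c["t"])
    cv2.imwrite(f"pics/{n}0.png",c["image"])
E
```

```text
pics
{'time': 0.0, 'qpos': array([-1.35211535e+00,  2.45828362e-01,  1.55900497e+00, -2.91860165e-05,
        1.33869270e+00, -1.74074108e-01]), 'dq': array([-0.00020709, -0.00120764, -0.00059419,  0.00047304,  0.00035926,
        0.00022275]), 'joint_efforts': array([-1.14198530e-03, -4.15842211e+01, -3.14598083e+01,  6.84617646e-02,
        3.31638416e-02, -1.53703327e-04]), 'tcp_pos': array([ 248.65865625, -599.90480369,  204.34108656]), 'tcp_rot': array([-0.69348999, -0.13865454,  0.69354055, -0.13728822]), 'force': array([-0.60872502,  0.40910317, -0.71401892]), 'moment': array([ 0.03780137, -0.04736672, -0.00334614]), 'finger_gap': 1.0012840408207846}
scene 444.36199381707377 444.36199381707377 256.52290957163024 190.3115237930993 [-0.00312972  0.          0.          0.          0.        ] [[0.03006358260498911, 0.9994632670937676, -0.013013790039993655], [0.6620589322466663, -0.029665350252589682, -0.7488644318077841], [-0.748848550264576, 0.013897651767231088, -0.662595430139689]] [  -4.40407376 -306.15236054 1532.06249075]
top 430.62056295655515 430.62056295655515 258.49660119724183 190.32567717851884 [-0.11006534  0.          0.          0.          0.        ] [[-0.014272680210217423, -0.9997916391975459, 0.014593450253494166], [-0.988208414232981, 0.011879120124033157, -0.15265325592405718], [0.15244809162057021, -0.016600141438045914, -0.9881720572175088]] [  -3.10128863  602.10899106 1050.63733235]
```

View pics/scene0.png

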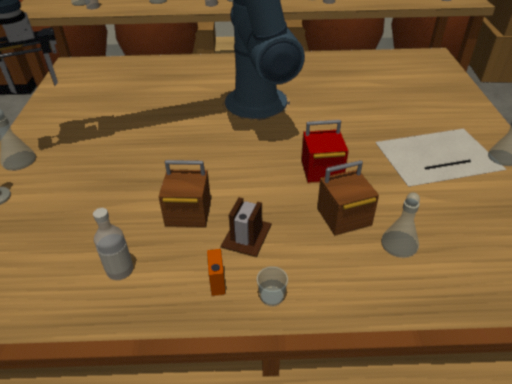

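View pics/top0.png

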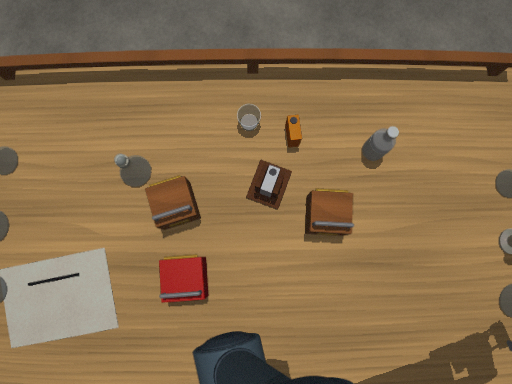

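The scene picture shows two brown boxes at (186,195) and (347,200). The red box at (325,152) is a decoy. The grey tin stands in the dark holder at (244,222), and the orange tin at (216,272) is a decoy. In the top picture the same things are at (330,212), (173,203), red (183,279), tin (268,180) and orange (294,130). Next I measure them in both views.

```bash
cat > h.py <<'E'
import numpy as np,cv2
from scipy.spatial.transform import Rotation as Rn
def cloud(c):
    H,W=c["depth"].shape;v,u=np.mgrid[:H,:W]
    K=np.array([[c["fx"],0,c["cx"]],[0,c["fy"],c["cy"]],[0,0,1]],float)
    n=cv2.undistortPoints(np.stack([u,v],-1).reshape(-1,1,2).astype(np.float64),K,c["D"]).reshape(H,W,2)
    d=c["depth"][...,None].astype(float)
    return (np.concatenate([n*d,d],-1)-c["t"])@c["R"]   # R^T (p-t)
def rect(P):
    (x,y),(w,h),a=cv2.minAreaRect(P[:,:2].astype(np.float32));return np.round([x,y,w,h,a],1)
def line(P):
    vx,vy,x,y=cv2.fitLine(P[:,:2].astype(np.float32),cv2.DIST_HUBER,0,.01,.01).ravel();return np.degrees(np.arctan2(vy,vx))
E
cat > m.py <<'E'
from h import *
rois={"top":dict(A=(300,180,362,242),B=(140,170,206,235),holder=(240,152,298,212),flask=(108,148,158,190),water=(355,120,402,168),cup=(234,102,264,134)),
"scene":dict(A=(155,152,215,232),B=(312,155,382,236),holder=(218,192,275,256),flask=(380,190,422,260),water=(90,205,135,282),cup=(254,264,292,308))}
for n in rois:
    c=dict(np.load(n+"0.npz"));X=cloud(c);hsv=cv2.cvtColor(c["image"],cv2.COLOR_BGR2HSV);ok=c["depth"]>0
    for k,(a,b,e,f) in rois[n].items():
        P=X[b:f,a:e][ok[b:f,a:e]];h=hsv[b:f,a:e][ok[b:f,a:e]];z=P[:,2]
        if k in"AB":
            L=P[(z>96)&(z<108)&(h[:,1]>100)];Q=P[(z>125)&(z<150)]
            print(n,k,"lid z",np.median(L[:,2]).round(1),rect(L),"bar n",len(Q),"z med/max",np.median(Q[:,2]).round(1),Q[:,2].max().round(1),"mean",Q.mean(0).round(1),"ang",line(Q).round(1),rect(Q))
        elif k=="holder":
            T=P[(h[:,1]<70)&(h[:,2]>60)&(z>70)]
            print(n,"tin n",len(T),"z",np.percentile(T[:,2],[5,50,95]).round(1),rect(T),T.mean(0).round(1))
            for lo,hi in((4,14),(86,98)):
                S=P[(z>lo)&(z<hi)&(h[:,2]<90)]
                if len(S)>5:print("  holder",lo,len(S),rect(S),S[:,2].mean().round(1))
        else:
            S=P[z>12];print(n,k,len(S),"zmax",S[:,2].max().round(1),rect(S))
E
python3 m.py; python3 -c "
import cv2;c=cv2.imread('pics/top0.png')[90:250,130:390];s=cv2.imread('pics/scene0.png')[140:300,150:390]
import numpy as np
cv2.imwrite('pics/crop0.png',cv2.resize(np.hstack([c,s[:, :]]),None,fx=1.6,fy=1.6,interpolation=2))
from rig import read_state
from scipy.spatial.transform import Rotation as R
print(R.from_quat(read_state()['tcp_rot']).as_matrix().round(3))"
```

```text
top A lid z 103.0 [ 542.  -184.7  101.1  106.6   86. ] bar n 176 z med/max 142.2 147.3 mean [ 506.6 -180.6  141.8] ang 85.7 [ 507.  -182.3   92.6   10.2   85.6]
top B lid z 103.6 [572.2 204.7 107.4 101.8  17.4] bar n 178 z med/max 142.2 148.9 mean [538.5 193.4 142. ] ang -72.5 [538.9 194.   10.3  92.   17.8]
top tin n 320 z [81.5 84.7 88. ] [625.4 -39.2  29.8  66.3  68.6] [624.6 -38.9  84.7]
  holder 4 662 [624.1 -38.7  89.8 110.6  68.7] 9.3
  holder 86 273 [624.5 -38.8  58.2  62.   68.2] 92.8
top flask 942 zmax 163.9 [652.4 285.2 131.4  83.1  68.7]
top water 799 zmax 184.7 [ 711.9 -318.3   61.2   51.    46.3]
top cup 335 zmax 66.3 [798.6  12.3  59.8  64.6  89.3]
scene A lid z 102.2 [ 546.8 -185.1  102.1  110.5   85.9] bar n 190 z med/max 139.2 145.0 mean [ 512.  -182.6  138.2] ang 85.4 [ 511.4 -182.1   92.    13.3   83.6]
scene B lid z 102.3 [531.6 191.7 200.5 103.5  16.8] bar n 182 z med/max 140.1 145.2 mean [544.5 193.1 138.8] ang -72.9 [543.4 194.4  11.5  92.   17. ]
scene tin n 310 z [74.1 83.2 86.8] [628.2 -39.3  36.1  70.3  69.5] [633.1 -41.6  82.6]
  holder 4 600 [629.3 -39.   89.7 111.7  68.6] 8.6
  holder 86 244 [628.9 -39.   58.   61.4  69.1] 91.5
scene flask 1390 zmax 161.7 [681.7 308.8  81.8  53.1  59.7]
scene water 1701 zmax 183.5 [ 726.4 -319.6   45.9   60.4   17.6]
scene cup 843 zmax 63.8 [799.6  12.3  60.5  63.4  87.8]
[[-0.     0.383 -0.924]
 [ 0.002 -0.924 -0.383]
 [-1.    -0.002 -0.   ]]
```

View pics/crop0.png

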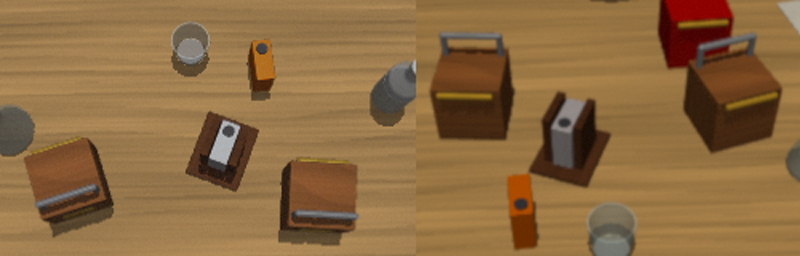

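```bash
cat > go.py <<'E'
# usage: go.py n  x y z yaw_of_tool_y_deg ...: rows (tool axes) through world TCP waypoints, n rows a leg (0: as few as allowed)
import sys;from h import *;from rig import read_state
s=read_state();M=Rn.from_quat(s["tcp_rot"]).as_matrix();p=s["tcp_pos"];yaw=np.arctan2(M[1,1],M[0,1])
print("now",p.round(1),np.degrees(yaw).round(1),"gap",round(94*s["finger_gap"],1),"F",s["force"].round(2),"t",round(s["time"],2),"q",s["qpos"].round(2),"down",M[:,0].round(3))
a=list(map(float,sys.argv[1:]))
while len(a)>=5:
    n,g,y=a[0],np.array(a[1:4]),np.radians(a[4]);a=a[5:]
    d=g-p;t=(y-yaw+np.pi/2)%np.pi-np.pi/2
    n=int(n) or int(max(np.ceil(np.linalg.norm(d)/38),np.ceil(abs(t)/.115),1))
    rows=[]
    for i in range(n):
        w=yaw+t*i/n;c,k=np.cos(w),np.sin(w)
        rows.append("%.1f %.1f %.1f %.3f"%(-d[2]/n,(d[0]*c+d[1]*k)/n,(d[0]*k-d[1]*c)/n,-t/n))
    print(n,"; ".join(rows));p=g;yaw+=t
E
python3 go.py 0 509 -182 180 -4.4
```

```text
now [ 248.7 -600.   204.5] -67.5 gap 94.0 F [ 0.25 -0.5  -0.03] t 0.1 q [-1.35  0.25  1.56 -0.    1.34 -0.17] down [-0.     0.002 -1.   ]
13 1.9 -22.0 -30.8 -0.085; 1.9 -19.4 -32.6 -0.085; 1.9 -16.5 -34.1 -0.085; 1.9 -13.6 -35.4 -0.085; 1.9 -10.5 -36.4 -0.085; 1.9 -7.4 -37.1 -0.085; 1.9 -4.3 -37.6 -0.085; 1.9 -1.1 -37.9 -0.085; 1.9 2.1 -37.8 -0.085; 1.9 5.3 -37.5 -0.085; 1.9 8.5 -36.9 -0.085; 1.9 11.6 -36.1 -0.085; 1.9 14.6 -35.0 -0.085
```

Call:
carry_out:
  targets: "0 -22 -31 -0.085; 0 -19 -33 -0.085; 0 -16.5 -34 -0.085; 0 -13.5 -35 -0.085; 0 -10.5 -36 -0.085; 0 -7.5 -37 -0.085; 0 -4 -37.5 -0.085; 0 -1 -38 -0.085"
  hand: 0.6
  force: 25

```text
time: 0.77
tcp_pos: [406.7, -335.3, 199.9]
tcp_rot: [0.604, 0.37, -0.604, 0.364]
force: [0.3, -0.0, 0.5]
finger_gap: 0.603
```

```bash
python3 go.py 0 509 -182 180 -4.4
```

```text
now [ 406.7 -335.3  199.9] -27.5 gap 56.7 F [ 0.27 -0.    0.47] t 0.77 q [-0.91 -0.03  1.87  0.    1.31 -0.43] down [-0.004  0.006 -1.   ]
5 4.0 4.0 -36.6 -0.081; 4.0 6.9 -36.2 -0.081; 4.0 9.8 -35.5 -0.081; 4.0 12.7 -34.6 -0.081; 4.0 15.4 -33.5 -0.081
```

Call:
carry_out:
  targets: "4 4 -37 -0.081; 4 7 -36 -0.081; 4 10 -35.5 -0.081; 4 12.7 -34.6 -0.081; 4 15.4 -33.5 -0.081; 0 0 0 0"

```text
time: 1.27
tcp_pos: [512.0, -166.3, 178.3]
tcp_rot: [0.512, 0.492, -0.51, 0.485]
force: [0.1, -0.5, -0.3]
finger_gap: 0.602
```

```bash
python3 go.py 0 509 -182 150 -4.4 0 509 -182 118 -4.4
```

```text
now [ 512.  -166.3  178.3] -2.6 gap 56.6 F [ 0.08 -0.49 -0.35] t 1.27 q [-0.53  0.01  1.86  0.01  1.27 -0.48] down [-0.004  0.009 -1.   ]
1 28.3 -2.2 15.8 0.032
1 32.0 0.0 -0.0 -0.000
```

Call:
carry_out:
  targets: "10 -2 15 0.03; 12 0 0 0; 12 0 0 0; 12 0 0 0; 10 0 0 0; 4 0 0 0; 0 0 0 0"

```text
time: 1.85
tcp_pos: [504.8, -184.9, 109.4]
tcp_rot: [-0.521, -0.483, 0.521, -0.473]
force: [-0.6, 0.2, -0.3]
finger_gap: 0.596
```

```bash
python3 go.py 0 509 -182 118 -4.4
```

```text
now [ 504.8 -184.9  109.4] -4.9 gap 56.1 F [-0.61  0.22 -0.35] t 1.85 q [-0.56  0.1   1.91  0.    1.15 -0.48] down [-0.01   0.011 -1.   ]
1 -8.6 3.9 -3.2 -0.009
```

Call:
carry_out:
  targets: "-4 2 -1.5 0; -4 1 -1 0; 0 0 0 0; 0 0 0 0; 0 0 0 0; 0 0 0 0"
  hand: 0
  force: 15

```text
time: 2.35
tcp_pos: [509.3, -184.6, 120.4]
tcp_rot: [0.522, 0.481, -0.521, 0.474]
force: [0.2, -0.7, 0.2]
finger_gap: 0.212
```

```bash
python3 go.py 0 509 -182 118 -4.4
```

```text
now [ 509.3 -184.6  120.4] -5.1 gap 19.9 F [ 0.24 -0.69  0.18] t 2.35 q [-0.56  0.09  1.89  0.    1.16 -0.47] down [-0.006  0.009 -1.   ]
1 2.4 -0.5 -2.6 -0.012
```

Call:
carry_out:
  targets: "2 0 0 0; 0 0 0 0; 0 0 0 0; 0 0 0 0; 0 0 0 0"

```text
time: 2.77
tcp_pos: [506.8, -184.4, 118.8]
tcp_rot: [-0.52, -0.483, 0.523, -0.473]
force: [-1.1, 0.5, 1.0]
finger_gap: 0.099
```

```bash
python3 go.py 0 509 -182 118 -4.4
cat > arc.py <<'E'
# arc.py box_yaw_deg th0 th1 n: rows for the held bar along the hinge arc, tool y along sign*box x
import sys;from h import *;from rig import read_state
s=read_state();M=Rn.from_quat(s["tcp_rot"]).as_matrix()
b,t0,t1,n=map(float,sys.argv[1:]);b=np.radians(b);B=np.array([np.cos(b),np.sin(b),0])
f=lambda t:-82*np.cos(t)*B+43*np.sin(t)*B+np.array([0,0,43*np.cos(t)+82*np.sin(t)])
T=np.linspace(t0,t1,int(n)+1)
print("; ".join("%.1f %.1f %.1f 0"%tuple((f(v)-f(u))@M) for u,v in zip(T,T[1:])))
E
python3 arc.py -4.4 0 1.75 24
```

```text
now [ 506.8 -184.4  118.8] -5.0 gap 9.3 F [-1.07  0.52  1.01] t 2.77 q [-0.56  0.09  1.9  -0.    1.17 -0.47] down [-0.014  0.008 -1.   ]
1 0.8 2.0 -2.6 -0.010
-5.9 3.3 -0.1 0; -5.7 3.7 -0.1 0; -5.4 4.1 -0.1 0; -5.1 4.5 -0.1 0; -4.7 4.8 -0.1 0; -4.4 5.2 -0.1 0; -4.0 5.5 -0.1 0; -3.6 5.7 -0.1 0; -3.1 6.0 -0.1 0; -2.7 6.2 -0.1 0; -2.2 6.4 -0.1 0; -1.8 6.5 -0.1 0; -1.3 6.6 -0.1 0; -0.8 6.7 -0.1 0; -0.3 6.7 -0.1 0; 0.2 6.7 -0.1 0; 0.7 6.7 -0.1 0; 1.2 6.6 -0.1 0; 1.6 6.5 -0.1 0; 2.1 6.4 -0.0 0; 2.6 6.2 -0.0 0; 3.0 6.0 -0.0 0; 3.5 5.8 -0.0 0; 3.9 5.5 -0.0 0
```

Call:
carry_out:
  targets: "-6 3.3 0 0; -5.7 3.7 0 0; -5.4 4.1 0 0; -5.1 4.5 0 0; -4.7 4.8 0 0; -4.4 5.2 0 0; -4 5.5 0 0; -3.6 5.7 0 0"
  force: 30

```text
time: 3.43
tcp_pos: [540.4, -186.9, 157.5]
tcp_rot: [-0.515, -0.489, 0.527, -0.467]
force: [-3.7, -0.5, 0.4]
finger_gap: 0.098
```

```bash
cat > th.py <<'E'
import sys;from h import *;from rig import read_state
s=read_state();M=Rn.from_quat(s["tcp_rot"]).as_matrix()
g=s["tcp_pos"]-19*M[:,0];b=np.radians(float(sys.argv[1]));h0=np.array(list(map(float,sys.argv[2:4]))+[137.])
B=np.array([np.cos(b),np.sin(b),0]);hg=h0+82*B-[0,0,43];r=g-hg
a=np.arctan2(r[2],-(r@B));print("theta",round(a-np.arctan2(43,82),3),"radius",round(np.hypot(r@B,r[2]),1),"lat",round(r@np.array([-B[1],B[0],0]),1),"F",s["force"].round(2),"gap",(s["finger_gap"]*94).round(1),"t",s["time"],"down",M[:,0].round(3))
E
python3 th.py -4.4 507 -182
```

```text
Traceback (most recent call last):
  File "th.py", line 5, in <module>
    a=np.arctan2(r[2],-(r@B));print("theta",round(a-np.arctan2(43,82),3),"radius",round(np.hypot(r@B,r[2]),1),"lat",round(r@np.array([-B[1],B[0],0]),1),"F",s["force"].round(2),"gap",(s["finger_gap"]*94).round(1),"t",s["time"],"down",M[:,0].round(3))
                                                                                                                                                                                      ^^^^^^^^^^^^^^^^^^^^^^^^^^
AttributeError: 'float' object has no attribute 'round'
```

```bash
sed -i 's/(s\["finger_gap"\]\*94).round(1)/round(94*s["finger_gap"],1)/' th.py; python3 th.py -4.4 507 -182; python3 arc.py -4.4 0.58 1.7 16
```

```text
theta 0.564 radius 95.3 lat -2.5 F [-3.7  -0.51  0.37] gap 9.2 t 3.4333 down [-0.034  0.013 -0.999]
-3.1 5.7 -0.1 0; -2.7 5.9 -0.1 0; -2.3 6.0 -0.1 0; -1.9 6.2 -0.1 0; -1.5 6.3 -0.1 0; -1.0 6.4 -0.1 0; -0.6 6.5 -0.1 0; -0.1 6.5 -0.1 0; 0.3 6.5 -0.1 0; 0.8 6.4 -0.0 0; 1.2 6.4 -0.0 0; 1.7 6.3 -0.0 0; 2.1 6.1 -0.0 0; 2.5 6.0 -0.0 0; 3.0 5.8 -0.0 0; 3.3 5.5 -0.0 0
```

Call:
carry_out:
  targets: "-2.6 5.7 0 0; -2.2 5.9 0 0; -2 6 0 0; -1.6 6.2 0 0; -1.2 6.3 0 0; -0.8 6.4 0 0; -0.3 6.5 0 0; 0.2 6.5 0 0"

```text
time: 4.1
tcp_pos: [596.0, -191.0, 173.7]
tcp_rot: [-0.515, -0.49, 0.526, -0.467]
force: [-3.5, 0.4, 1.5]
finger_gap: 0.098
```

```bash
python3 th.py -4.4 507 -182; python3 arc.py -4.4 1.15 1.7 8
```

```text
theta 1.17 radius 99.0 lat -2.4 F [-3.52  0.43  1.49] gap 9.2 t 4.1 down [-0.033  0.013 -0.999]
0.4 6.4 -0.0 0; 0.8 6.3 -0.0 0; 1.3 6.2 -0.0 0; 1.7 6.1 -0.0 0; 2.1 6.0 -0.0 0; 2.5 5.8 -0.0 0; 2.9 5.7 -0.0 0; 3.3 5.4 -0.0 0
```

Call:
carry_out:
  targets: "2 6.3 0 0; 2 6.3 0 0; 2.3 6.2 0 0; 2.7 6.1 0 0; 3 6 0 0; 3 5.8 0 0; 3 5.4 0 0; 2 3 0 0"

```text
time: 4.77
tcp_pos: [647.8, -195.1, 150.7]
tcp_rot: [-0.516, -0.488, 0.525, -0.469]
force: [-1.9, 0.3, 2.5]
finger_gap: 0.099
```

```bash
python3 th.py -4.4 507 -182
```

```text
theta 1.757 radius 96.6 lat -2.5 F [-1.86  0.3   2.51] gap 9.3 t 4.7667 down [-0.028  0.012 -1.   ]
```

Call:
carry_out:
  targets: "0 0 0 0; 0 0 0 0; 0 0 0 0; 0 0 0 0; -10 0 0 0; -20 0 0 0; -35 0 0 0; -30 0 0 0"
  hand: 0.22

```text
time: 5.43
tcp_pos: [646.9, -194.0, 238.4]
tcp_rot: [-0.515, -0.494, 0.526, -0.463]
force: [1.2, -0.0, 0.6]
finger_gap: 0.217
```

```bash
cat > lid.py <<'E'
# lid.py name: handle/lid points seen in top view near the two boxes
import sys;from h import *;from rig import cams,read_state
for n in("top","scene"):
    c=cams.capture(n);X=cloud(c);cv2.imwrite(f"pics/{n}_{sys.argv[1]}.png",c["image"])
    g=cv2.cvtColor(c["image"],cv2.COLOR_BGR2HSV);ok=c["depth"]>0
    for k,b,cx,cy in(("A",-4.4,539,-184.8),("B",17.4,571.5,203.8)):
        b=np.radians(b);d=X-[cx,cy,0];x=d[...,0]*np.cos(b)+d[...,1]*np.sin(b);y=-d[...,0]*np.sin(b)+d[...,1]*np.cos(b);z=X[...,2]
        m=ok&(abs(y)<30)&(z>98)&(z<205)&(x>-60)&(x<140)&(g[...,1]>110)&(g[...,0]<20)
        Q=np.c_[x[m],z[m]]
        if len(Q)>10:print(n,k,"lid wood n",m.sum(),"x",np.percentile(Q[:,0],[2,50,98]).round(),"z",np.percentile(Q[:,1],[2,50,98]).round())
print(read_state()["time"],read_state()["tcp_pos"])
E
python3 lid.py a1
```

```text
top B lid wood n 912 x [-51.   3.  46.] z [100. 104. 108.]
scene A lid wood n 966 x [-20.  23.  56.] z [101. 127. 161.]
scene B lid wood n 744 x [-47.   5.  50.] z [ 99. 102. 105.]
5.5333 [ 649.8905362  -195.46201404  244.26837705]
```

```bash
python3 lid.py a2;python3 lid.py a3
```

```text
top B lid wood n 907 x [-51.   3.  46.] z [100. 104. 108.]
scene A lid wood n 722 x [-44.   8.  53.] z [ 99. 102. 105.]
scene B lid wood n 742 x [-46.   5.  50.] z [ 99. 102. 105.]
5.6333 [ 647.52538639 -194.3901272   238.19991235]
top B lid wood n 911 x [-51.   3.  46.] z [100. 104. 108.]
scene A lid wood n 712 x [-44.   8.  52.] z [ 99. 102. 105.]
scene B lid wood n 752 x [-46.   5.  50.] z [ 99. 102. 105.]
5.7333 [ 646.30445375 -193.78915583  235.17048604]
```

Box A's lid (scene left, y = −185) was swung to 1.76 rad and fell shut by itself, so it is the good one. Next is B.

```bash
python3 go.py 0 539 194 200 17.4
```

```text
now [ 646.3 -193.8  235.2] -4.9 gap 20.5 F [ 0.12  0.22 -0.3 ] t 5.73 q [-0.46  0.31  1.42  0.    1.46 -0.37] down [-0.044  0.022 -0.999]
11 3.2 -12.7 -34.3 -0.035; 3.2 -11.5 -34.7 -0.035; 3.2 -10.3 -35.1 -0.035; 3.2 -9.0 -35.5 -0.035; 3.2 -7.8 -35.7 -0.035; 3.2 -6.5 -36.0 -0.035; 3.2 -5.2 -36.2 -0.035; 3.2 -3.9 -36.4 -0.035; 3.2 -2.6 -36.5 -0.035; 3.2 -1.3 -36.6 -0.035; 3.2 -0.1 -36.6 -0.035
```

Call:
carry_out:
  targets: "3 -13 -34 -0.035; 3 -12 -34 -0.035; 3 -10 -35 -0.035; 3 -9 -35 -0.035; 3 -8 -35 -0.035; 3 -6.5 -36 -0.035; 3 -5 -36 -0.035; 3 -4 -36 -0.035"
  hand: 0.6

```text
time: 6.4
tcp_pos: [556.9, 91.1, 205.7]
tcp_rot: [0.442, 0.57, -0.456, 0.522]
force: [0.6, -1.0, 0.7]
finger_gap: 0.602
```

```bash
python3 go.py 0 539 194 185 17.4
```

```text
now [556.9  91.1 205.7] 11.2 gap 56.6 F [ 0.55 -1.01  0.74] t 6.4 q [-0.05  0.09  1.74  0.02  1.38 -0.25] down [-0.065  0.027 -0.997]
3 6.9 0.8 -34.8 -0.036; 6.9 2.1 -34.7 -0.036; 6.9 3.3 -34.7 -0.036
```

Call:
carry_out:
  targets: "5 1 -32 -0.036; 5 2 -28 -0.036; 5 3 -20 -0.036; 0 0 -8 0; 0 0 0 0; 0 0 0 0"

```text
time: 6.9
tcp_pos: [530.9, 188.0, 184.0]
tcp_rot: [0.405, 0.601, -0.425, 0.542]
force: [0.2, 0.2, -0.3]
finger_gap: 0.601
```

```bash
python3 go.py 0 539 194 150 17.4 4 539 194 118 17.4
```

```text
now [530.9 188.  184. ] 18.2 gap 56.5 F [ 0.17  0.19 -0.3 ] t 6.9 q [ 0.12  0.11  1.75  0.04  1.36 -0.2 ] down [-0.083  0.026 -0.996]
1 34.0 9.6 -3.2 0.013
4 8.0 0.0 0.0 -0.000; 8.0 0.0 0.0 -0.000; 8.0 0.0 0.0 -0.000; 8.0 0.0 0.0 -0.000
```

Call:
carry_out:
  targets: "0 0 0 0; 0 0 0 0; 0 0 0 0; 0 0 0 0"

```text
time: 7.23
tcp_pos: [532.0, 184.0, 183.6]
tcp_rot: [0.407, 0.6, -0.427, 0.541]
force: [0.4, 1.1, 0.0]
finger_gap: 0.597
```

```bash
python3 go.py 0 539 194 150 17.4; python3 -c "
from rig import read_state
for i in range(3):
  s=read_state();print(s['qpos'],s['dq'],s['tcp_rot'])"
```

```text
now [532.  184.  183.6] 17.8 gap 56.1 F [0.39 1.15 0.03] t 7.23 q [ 0.11  0.11  1.75  0.04  1.36 -0.2 ] down [-0.084  0.026 -0.996]
1 33.6 9.7 -7.4 0.007
[ 0.11379408  0.11145148  1.75323301  0.03569751  1.35743156 -0.20379192] [-0.02030414 -0.00212291 -0.00269331 -0.00078899 -0.00140308 -0.00146671] [ 0.4066308   0.59960854 -0.42698761  0.54111235]
[ 0.11379408  0.11145148  1.75323301  0.03569751  1.35743156 -0.20379192] [-0.02030414 -0.00212291 -0.00269331 -0.00078899 -0.00140308 -0.00146671] [ 0.4066308   0.59960854 -0.42698761  0.54111235]
[ 0.11379408  0.11145148  1.75323301  0.03569751  1.35743156 -0.20379192] [-0.02030414 -0.00212291 -0.00269331 -0.00078899 -0.00140308 -0.00146671] [ 0.4066308   0.59960854 -0.42698761  0.54111235]
```

Call:
carry_out:
  targets: "8 5 -5 0; 8 4 -3 0; 8 0 0 0; 8 0 0 0; 8 0 0 0; 8 0 0 0; 6 0 0 0; 0 0 0 0"

```text
time: 7.9
tcp_pos: [533.8, 195.4, 122.8]
tcp_rot: [0.407, 0.599, -0.428, 0.54]
force: [0.3, -0.6, 0.2]
finger_gap: 0.6
```

```bash
python3 go.py 0 539 194 118 17.4
```

```text
now [533.8 195.4 122.8] 17.6 gap 56.4 F [ 0.26 -0.55  0.2 ] t 7.9 q [ 0.13  0.19  1.78  0.04  1.25 -0.19] down [-0.085  0.025 -0.996]
1 4.8 4.5 2.9 0.004
```

Call:
carry_out:
  targets: "4 3 1 0; 0 0 0 0; 0 0 0 0; 0 0 0 0; 0 0 0 0; 0 0 0 0; 0 0 0 0; 0 0 0 0"
  hand: 0
  force: 30

```text
time: 8.57
tcp_pos: [537.3, 195.4, 119.1]
tcp_rot: [0.407, 0.599, -0.428, 0.54]
force: [-2.5, -1.1, -0.8]
finger_gap: 0.095
```

Call:
carry_out:
  targets: "0 0 0 0; 0 0 0 0; 0 0 0 0"

```text
time: 8.82
tcp_pos: [537.3, 195.3, 119.2]
tcp_rot: [0.407, 0.599, -0.428, 0.54]
force: [0.2, 0.4, -0.1]
finger_gap: 0.096
```

```bash
python3 th.py 17.4 539 194; python3 arc.py 17.4 0 1.7 24
```

```text
theta 0.011 radius 92.9 lat 0.9 F [ 0.22  0.35 -0.08] gap 9.0 t 8.8167 down [-0.084  0.025 -0.996]
-5.9 2.8 -0.3 0; -5.7 3.2 -0.3 0; -5.5 3.6 -0.3 0; -5.2 4.0 -0.2 0; -4.9 4.4 -0.2 0; -4.6 4.7 -0.2 0; -4.2 5.0 -0.2 0; -3.9 5.3 -0.2 0; -3.5 5.6 -0.1 0; -3.1 5.8 -0.1 0; -2.7 6.0 -0.1 0; -2.2 6.2 -0.1 0; -1.8 6.3 -0.1 0; -1.3 6.4 -0.0 0; -0.9 6.5 -0.0 0; -0.4 6.5 0.0 0; 0.1 6.6 0.0 0; 0.5 6.5 0.1 0; 1.0 6.5 0.1 0; 1.4 6.4 0.1 0; 1.9 6.3 0.1 0; 2.3 6.1 0.1 0; 2.7 6.0 0.2 0; 3.2 5.7 0.2 0
```

Call:
carry_out:
  targets: "-5.9 2.8 0 0; -5.7 3.2 0 0; -5.5 3.6 0 0; -5.2 4 0 0; -4.9 4.4 0 0; -4.6 4.7 0 0; -4.2 5 0 0; -3.9 5.3 0 0"

```text
time: 9.48
tcp_pos: [561.9, 203.0, 151.8]
tcp_rot: [0.397, 0.608, -0.437, 0.531]
force: [-7.9, -1.3, 0.1]
finger_gap: 0.093
```

```bash
python3 th.py 17.4 539 194; python3 arc.py 17.4 0.58 1.7 16
```

```text
theta 0.462 radius 94.5 lat 0.7 F [-7.89 -1.31  0.1 ] gap 8.8 t 9.4833 down [-0.121  0.018 -0.993]
-3.6 5.4 -0.2 0; -3.2 5.6 -0.1 0; -2.8 5.9 -0.1 0; -2.4 6.0 -0.1 0; -1.9 6.2 -0.1 0; -1.5 6.3 -0.0 0; -1.1 6.4 -0.0 0; -0.6 6.5 0.0 0; -0.1 6.5 0.0 0; 0.3 6.5 0.1 0; 0.8 6.4 0.1 0; 1.2 6.4 0.1 0; 1.6 6.3 0.1 0; 2.1 6.1 0.1 0; 2.5 6.0 0.2 0; 2.9 5.8 0.2 0
```

Call:
carry_out:
  targets: "-4.5 6.2 0 0; -4 6.5 0 0; -3.5 6.7 0 0; -3 6.9 0 0; -2.5 7 0 0; -2 7.2 0 0; -1.5 7.4 0 0; -1 7.5 0 0"
  force: 40

```text
time: 10.15
tcp_pos: [609.4, 217.6, 172.9]
tcp_rot: [0.385, 0.616, -0.447, 0.523]
force: [-6.8, -1.4, -2.2]
finger_gap: 0.095
```

```bash
python3 th.py 17.4 539 194
```

```text
theta 1.037 radius 97.8 lat 0.5 F [-6.77 -1.39 -2.21] gap 9.0 t 10.15 down [-0.158  0.006 -0.987]
```

```bash
python3 arc.py 17.4 1.04 1.75 9
```

```text
-1.1 7.2 0.0 0; -0.6 7.3 0.0 0; -0.0 7.3 0.1 0; 0.6 7.3 0.1 0; 1.1 7.2 0.1 0; 1.7 7.1 0.2 0; 2.3 6.9 0.2 0; 2.8 6.7 0.2 0; 3.3 6.5 0.2 0
```

Call:
carry_out:
  targets: "-0.5 8.5 0 0; 0 8.5 0 0; 0.6 8.5 0 0; 1.2 8.5 0 0; 1.8 8.2 0 0; 2.4 8 0 0; 3 7.8 0 0; 3.5 7.5 0 0"

```text
time: 10.82
tcp_pos: [665.1, 234.7, 159.8]
tcp_rot: [0.374, 0.62, -0.456, 0.517]
force: [-7.9, -3.1, 1.4]
finger_gap: 0.096
```

```bash
python3 th.py 17.4 539 194; python3 arc.py 17.4 1.6 1.75 2
```

```text
theta 1.656 radius 100.2 lat 0.2 F [-7.95 -3.12  1.39] gap 9.0 t 10.8167 down [-0.186 -0.007 -0.982]
2.5 6.5 0.2 0; 3.0 6.3 0.2 0
```

Call:
carry_out:
  targets: "3 8 0 0; 3.5 5 0 0; 0 -3 0 0; 0 0 0 0"

```text
time: 11.15
tcp_pos: [673.1, 237.2, 154.2]
tcp_rot: [0.371, 0.622, -0.459, 0.515]
force: [-7.4, -2.2, -2.5]
finger_gap: 0.094
```

Call:
carry_out:
  targets: "0 0 0 0; 0 0 0 0; 0 0 0 0; -6 0 0 0; -10 0 0 0; -15 0 0 0; -15 0 0 0; -15 0 0 0"
  hand: 0.22

```text
time: 11.82
tcp_pos: [687.7, 238.3, 222.2]
tcp_rot: [0.374, 0.62, -0.456, 0.518]
force: [0.4, -0.1, 0.2]
finger_gap: 0.215
```

Call:
carry_out:
  targets: "-15 0 0 0; -15 0 0 0; -10 0 0 0; 0 0 0 0"

```text
time: 12.15
tcp_pos: [699.0, 239.1, 274.3]
tcp_rot: [0.378, 0.616, -0.453, 0.522]
force: [0.2, -0.3, 0.2]
finger_gap: 0.218
```

```bash
python3 go.py; python3 lid.py b1; python3 lid.py b2 |tail -4
```

```text
now [699.  239.1 274.3] 17.9 gap 20.5 F [ 0.17 -0.32  0.22] t 12.15 q [ 0.17  0.52  1.08  0.02  1.7  -0.14] down [-0.17  -0.006 -0.986]
top A lid wood n 902 x [-49.   6.  49.] z [ 99. 103. 107.]
top B lid wood n 588 x [44. 62. 77.] z [ 99. 154. 194.]
scene A lid wood n 703 x [-44.   7.  52.] z [ 99. 102. 105.]
scene B lid wood n 499 x [60. 74. 81.] z [102. 163. 192.]
12.25 [698.03929477 239.02094636 271.73118178]
top B lid wood n 596 x [-47.  62.  77.] z [ 99. 152. 195.]
scene A lid wood n 704 x [-44.   7.  52.] z [ 99. 102. 105.]
scene B lid wood n 500 x [59. 74. 81.] z [100. 163. 192.]
12.35 [697.00260154 238.83961331 269.08724399]
```

View pics/scene_b2.png

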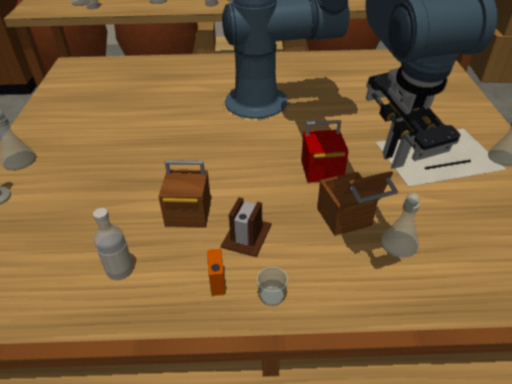

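The picture shows lid B standing open at about (370,185), lid A shut at (186,180), and the flask still at (400,235). So B binds. The load has tilted the tool by about 0.17 rad. To right it, I will grip shut lid A's bar, which cannot move sideways, and pull gently towards the robot.

```bash
python3 go.py 8 600 20 240 3 9 505 -182 190 -4.4
```

```text
now [697.  238.8 269.1] 18.0 gap 20.8 F [-0.5   0.34  0.01] t 12.35 q [ 0.17  0.53  1.09  0.02  1.7  -0.14] down [-0.177 -0.007 -0.984]
8 3.6 -20.0 22.3 0.033; 3.6 -19.2 22.9 0.033; 3.6 -18.5 23.5 0.033; 3.6 -17.7 24.1 0.033; 3.6 -16.9 24.7 0.033; 3.6 -16.1 25.2 0.033; 3.6 -15.3 25.7 0.033; 3.6 -14.4 26.2 0.033
9 5.6 -11.7 21.9 0.014; 5.6 -11.4 22.0 0.014; 5.6 -11.1 22.2 0.014; 5.6 -10.8 22.3 0.014; 5.6 -10.4 22.5 0.014; 5.6 -10.1 22.6 0.014; 5.6 -9.8 22.8 0.014; 5.6 -9.5 22.9 0.014; 5.6 -9.1 23.1 0.014
```

Call:
carry_out:
  targets: "5 -19 22 0.033; 6 -19 23 0.033; 6 -18 23.5 0.033; 6 -17 24 0.033; 6 -16 24.5 0.033; 6 -16 25 0.033; 6 -15 25.5 0.033; 6 -14 26 0.033"
  hand: 0.6

```text
time: 13.02
tcp_pos: [585.1, 19.9, 226.9]
tcp_rot: [0.437, 0.557, -0.537, 0.46]
force: [0.7, -0.7, 0.4]
finger_gap: 0.601
```

```bash
sed -i 's/rows.append.*/rows.append("%.1f %.1f %.1f %.3f"%(*(Rn.from_rotvec([0,0,w-yaw]).as_matrix()@M).T.dot(d\/n),-t\/n))/; s/p=g;yaw+=t/p=g;M=Rn.from_rotvec([0,0,t]).as_matrix()@M;yaw+=t/' go.py; python3 go.py 9 502 -182 190 -4.4
```

```text
now [585.1  19.9 226.9] 2.5 gap 56.5 F [ 0.67 -0.69  0.38] t 13.02 q [-0.14  0.21  1.57 -0.04  1.56 -0.18] down [-0.196 -0.007 -0.981]
9 6.0 -9.2 22.0 0.013; 5.9 -8.9 22.2 0.013; 5.9 -8.6 22.3 0.013; 5.8 -8.3 22.4 0.013; 5.8 -8.0 22.5 0.013; 5.7 -7.7 22.7 0.013; 5.7 -7.4 22.8 0.013; 5.6 -7.1 22.9 0.013; 5.5 -6.8 23.0 0.013
```

Call:
carry_out:
  targets: "6 -9 22 0.013; 6 -9 22 0.013; 6 -8.5 22 0.013; 6 -8 22.5 0.013; 6 -8 22.5 0.013; 5.5 -7 22 0.013; 5 -6 20 0.013; 3 -3 12 0.013"

```text
time: 13.68
tcp_pos: [504.9, -152.4, 184.3]
tcp_rot: [-0.457, -0.532, 0.57, -0.427]
force: [-0.0, -0.4, 0.4]
finger_gap: 0.601
```

Call:
carry_out:
  targets: "0 0 0 0; 0 0 0 0"

```text
time: 13.85
tcp_pos: [502.8, -153.4, 182.0]
tcp_rot: [-0.458, -0.532, 0.571, -0.425]
force: [-0.2, -1.0, 0.4]
finger_gap: 0.602
```

```bash
python3 go.py 1 502 -182 160 -4.4 5 502 -182 119 -4.4
```

```text
now [ 502.8 -153.4  182. ] -4.2 gap 56.6 F [-0.18 -1.03  0.41] t 13.85 q [-0.46  0.12  1.75 -0.1   1.46 -0.37] down [-0.22   0.002 -0.976]
1 21.6 6.1 28.3 0.003
5 8.0 1.8 -0.1 -0.000; 8.0 1.8 -0.1 -0.000; 8.0 1.8 -0.1 -0.000; 8.0 1.8 -0.1 -0.000; 8.0 1.8 -0.1 -0.000
```

Call:
carry_out:
  targets: "8 2 12 0; 8 2 12 0; 8 2 4 0; 8 2 0 0; 8 2 0 0; 8 2 0 0; 8 2 0 0; 5 0 0 0"

```text
time: 14.52
tcp_pos: [502.7, -181.7, 113.1]
tcp_rot: [-0.457, -0.534, 0.57, -0.426]
force: [0.1, -0.0, -0.0]
finger_gap: 0.597
```

```bash
python3 go.py 1 503 -182 118.5 -4.4
```

```text
now [ 502.7 -181.7  113.1] -3.9 gap 56.1 F [ 0.05 -0.04 -0.01] t 14.52 q [-0.5   0.22  1.78 -0.11  1.34 -0.4 ] down [-0.22   0.002 -0.976]
1 -5.3 -0.9 0.4 0.008
```

Call:
carry_out:
  targets: "-4 0 0 0; 0 0 0 0; 0 0 0 0; 0 0 0 0; 0 0 0 0; 0 0 0 0; 0 0 0 0; 0 0 0 0"
  hand: 0
  force: 20

```text
time: 15.18
tcp_pos: [503.0, -180.9, 117.5]
tcp_rot: [-0.456, -0.535, 0.57, -0.426]
force: [-4.0, 1.0, 1.9]
finger_gap: 0.102
```

Call:
carry_out:
  targets: "0 0 0 0; 0 0 0 0; 1 -3 0 0; 1 -3 0 0; 1 -3 0 0; 1 -3 0 0"

```text
time: 15.68
tcp_pos: [503.4, -181.0, 117.1]
tcp_rot: [-0.466, -0.525, 0.562, -0.437]
force: [10.2, -0.2, -6.1]
finger_gap: 0.095
```

```bash
python3 go.py; python3 th.py -4.4 507 -182
```

```text
now [ 503.4 -181.   117.1] -3.9 gap 9.0 F [10.23 -0.2  -6.05] t 15.68 q [-0.51  0.19  1.8  -0.09  1.31 -0.41] down [-0.184 -0.002 -0.983]
theta -0.013 radius 92.1 lat 1.0 F [10.23 -0.2  -6.05] gap 9.0 t 15.6833 down [-0.184 -0.002 -0.983]
```

Call:
carry_out:
  targets: "0.5 -3 0 0; 0.5 -3 0 0; 0.5 -3 0 0; 0.5 -3 0 0; 0.5 -3 0 0; 0.5 -3 0 0; 0.5 -3 0 0; 0.5 -3 0 0"

```text
time: 16.35
tcp_pos: [505.0, -181.2, 116.7]
tcp_rot: [-0.486, -0.505, 0.547, -0.459]
force: [11.7, -1.2, -7.5]
finger_gap: 0.1
```

```bash
python3 go.py
```

```text
now [ 505.  -181.2  116.7] -4.0 gap 9.4 F [11.68 -1.15 -7.45] t 16.35 q [-0.52  0.15  1.85 -0.07  1.24 -0.43] down [-0.106 -0.011 -0.994]
```

Call:
carry_out:
  targets: "0 -3 0 0; 0 -3 0 0; 0 -3 0 0; 0 -3 0 0; 0 -3 0 0; 0 -3 0 0; 0 -3 0 0; 0 -3 0 0"

```text
time: 17.02
tcp_pos: [506.8, -181.4, 116.7]
tcp_rot: [-0.505, -0.483, 0.53, -0.48]
force: [13.9, -1.2, -9.2]
finger_gap: 0.098
```

Call:
carry_out:
  targets: "0 -3 0 0; 0 -3 0 0; 0 0 0 0; 0 0 0 0"

```text
time: 17.35
tcp_pos: [507.1, -181.4, 116.0]
tcp_rot: [-0.51, -0.477, 0.526, -0.485]
force: [-0.4, 0.6, -0.2]
finger_gap: 0.099
```

```bash
python3 go.py
```

```text
now [ 507.1 -181.4  116. ] -4.3 gap 9.3 F [-0.38  0.56 -0.24] t 17.35 q [-0.54  0.09  1.91 -0.03  1.14 -0.45] down [-0.009 -0.024 -1.   ]
```

Call:
carry_out:
  targets: "0 0 0 0; 0 0 0 0; 0 0 0 0; -6 0 0 0; -10 0 0 0; -10 0 0 0; -10 0 0 0; -10 0 0 0"
  hand: 0.35

```text
time: 18.02
tcp_pos: [506.8, -179.8, 165.4]
tcp_rot: [-0.51, -0.478, 0.526, -0.484]
force: [0.6, -0.5, 0.6]
finger_gap: 0.352
```

```bash
python3 go.py 11 625 -39 150 -21.4
```

```text
now [ 506.8 -179.8  165.4] -4.3 gap 33.1 F [ 0.56 -0.5   0.61] t 18.02 q [-0.54  0.02  1.88 -0.03  1.24 -0.46] down [-0.01  -0.023 -1.   ]
11 1.0 9.8 -13.6 0.027; 1.0 9.4 -13.9 0.027; 1.0 9.0 -14.1 0.027; 1.0 8.6 -14.3 0.027; 1.0 8.2 -14.6 0.027; 1.0 7.8 -14.8 0.027; 1.0 7.4 -15.0 0.027; 1.0 7.0 -15.2 0.027; 1.0 6.6 -15.4 0.027; 1.0 6.2 -15.6 0.027; 1.0 5.8 -15.7 0.027
```

Call:
carry_out:
  targets: "1 10 -13.5 0.027; 1 9.5 -14 0.027; 1 9 -14 0.027; 1 8.5 -14.5 0.027; 1 8 -14.5 0.027; 1 8 -15 0.027; 1 7.5 -15 0.027; 1 7 -15 0.027"
  hand: 1

```text
time: 18.68
tcp_pos: [601.5, -78.0, 170.2]
tcp_rot: [-0.566, -0.407, 0.575, -0.428]
force: [0.0, -0.1, -0.2]
finger_gap: 0.877
```

Call:
carry_out:
  targets: "0 5 -13 0.027; 0 4 -10 0.027; 0 3 -8 0.027; 0 0 0 0; 0 0 0 0"

```text
time: 19.1
tcp_pos: [627.2, -48.8, 175.8]
tcp_rot: [-0.584, -0.382, 0.589, -0.407]
force: [0.7, 0.7, -0.6]
finger_gap: 1.003
```

```bash
python3 go.py 2 625 -39 130 -21.4; cat > tin.py <<'E'
from h import *;from rig import cams
for n in("scene","top"):
    c=cams.capture(n);X=cloud(c);g=cv2.cvtColor(c["image"],cv2.COLOR_BGR2HSV);cv2.imwrite(f"pics/{n}_tin.png",c["image"])
    d=np.hypot(X[...,0]-625,X[...,1]+39);m=(c["depth"]>0)&(d<45)&(X[...,2]>79)&(X[...,2]<88)&(g[...,1]<70)&(g[...,2]>60)
    P=X[m];print(n,len(P),rect(P) if len(P)>9 else"",P.mean(0).round(1))
E
python3 tin.py
```

```text
now [627.2 -48.8 175.8] -22.2 gap 94.3 F [ 0.65  0.68 -0.63] t 19.1 q [-0.24  0.21  1.65 -0.03  1.26  0.15] down [ 0.014 -0.033 -0.999]
2 22.7 -3.4 -4.7 -0.007; 22.7 -3.4 -4.7 -0.007
scene 221 [627.5 -41.1  31.7  66.1  70.3] [627.4 -39.7  83.4]
top 0  [nan nan nan]tin.py:5: RuntimeWarning: Mean of empty slice.
  P=X[m];print(n,len(P),rect(P) if len(P)>9 else"",P.mean(0).round(1))
  ret = um.true_divide(
```

Call:
carry_out:
  targets: "12 -2 -3 -0.007; 12 -2 -3 0; 12 -1.5 -2 0; 10 -1 -1 0; 0 0 0 0; 0 0 0 0"

```text
time: 19.7
tcp_pos: [622.1, -40.4, 122.8]
tcp_rot: [-0.582, -0.385, 0.589, -0.408]
force: [0.4, -0.2, 0.1]
finger_gap: 1.0
```

```bash
python3 go.py 1 625 -39.3 115 -21.4 7 625 -39.3 38 -21.4
```

```text
now [622.1 -40.4 122.8] -21.8 gap 94.0 F [ 0.35 -0.2   0.15] t 19.7 q [-0.23  0.26  1.7  -0.03  1.17  0.16] down [ 0.01  -0.032 -0.999]
1 7.8 2.1 -2.3 -0.008
7 11.0 -0.2 -0.3 -0.000; 11.0 -0.2 -0.3 -0.000; 11.0 -0.2 -0.3 -0.000; 11.0 -0.2 -0.3 -0.000; 11.0 -0.2 -0.3 -0.000; 11.0 -0.2 -0.3 -0.000; 11.0 -0.2 -0.3 -0.000
```

Call:
carry_out:
  targets: "8 2 -2.3 -0.008; 10 0 -0.3 0; 10 0 -0.3 0; 10 0 -0.3 0; 10 0 -0.3 0; 10 0 -0.3 0; 10 0 -0.3 0; 6 0 0 0"

```text
time: 20.37
tcp_pos: [627.4, -40.1, 42.1]
tcp_rot: [-0.581, -0.387, 0.587, -0.411]
force: [-0.2, 0.6, 1.0]
finger_gap: 1.0
```

Call:
carry_out:
  targets: "0 0 0 0"

```text
time: 20.45
tcp_pos: [626.3, -39.8, 39.9]
tcp_rot: [-0.58, -0.388, 0.588, -0.41]
force: [-0.4, -0.3, 0.6]
finger_gap: 0.999
```

```bash
python3 go.py 1 625 -39.3 38 -21.4
```

```text
now [626.3 -39.8  39.9] -21.3 gap 93.9 F [-0.38 -0.31  0.63] t 20.45 q [-0.23  0.38  1.72 -0.03  1.03  0.16] down [ 0.009 -0.032 -0.999]
1 1.9 -1.4 -0.1 0.001
```

Call:
carry_out:
  targets: "0 -1 0 0; 0 0 0 0; 0 0 0 0; 0 0 0 0; 0 0 0 0; 0 0 0 0; 0 0 0 0; 0 0 0 0"
  hand: 0
  force: 30

```text
time: 21.12
tcp_pos: [625.8, -39.6, 40.7]
tcp_rot: [-0.58, -0.387, 0.587, -0.41]
force: [0.4, 0.0, -2.0]
finger_gap: 0.706
```

Call:
carry_out:
  targets: "0 0 0 0; -5 0 0 0; -9 0 0 0; -9 0 0 0; -9 0 0 0; -9 0 0 0; -9 0 0 0; -9 0 0 0"

```text
time: 21.78
tcp_pos: [622.9, -36.9, 102.8]
tcp_rot: [-0.579, -0.389, 0.589, -0.409]
force: [0.2, -0.2, -3.0]
finger_gap: 0.704
```

Call:
carry_out:
  targets: "-9 0 0 0; -9 0 0 0; -9 0 0 0; -9 0 0 0; -9 0 0 0; -5 0 0 0; 0 0 0 0; 0 0 0 0"

```text
time: 22.45
tcp_pos: [624.4, -35.4, 163.0]
tcp_rot: [-0.581, -0.387, 0.587, -0.41]
force: [0.3, -0.3, -2.9]
finger_gap: 0.704
```

```bash
python3 go.py
```

```text
now [624.4 -35.4 163. ] -21.3 gap 66.2 F [ 0.32 -0.29 -2.94] t 22.45 q [-0.22  0.22  1.67 -0.03  1.24  0.16] down [ 0.012 -0.032 -0.999]
```

```bash
python3 go.py 10 500 0 150 17.4
```

```text
now [624.4 -35.4 163. ] -21.3 gap 66.2 F [ 0.32 -0.29 -2.94] t 22.45 q [-0.22  0.22  1.67 -0.03  1.24  0.16] down [ 0.012 -0.032 -0.999]
10 1.0 -12.9 1.2 -0.068; 1.0 -13.0 0.3 -0.068; 1.0 -13.0 -0.5 -0.068; 1.0 -12.9 -1.4 -0.068; 1.0 -12.8 -2.3 -0.068; 0.9 -12.6 -3.1 -0.068; 0.9 -12.3 -4.0 -0.068; 0.9 -12.1 -4.8 -0.068; 0.9 -11.7 -5.6 -0.068; 0.9 -11.3 -6.4 -0.068
```

Call:
carry_out:
  targets: "0 -12 1 -0.068; 0 -13 0 -0.068; 0 -13 -0.5 -0.068; 1 -13 -1.5 -0.068; 1 -13 -2.3 -0.068; 1 -12.5 -3 -0.068; 1 -12 -4 -0.068; 1 -12 -5 -0.068"

```text
time: 23.12
tcp_pos: [520.5, -7.1, 151.1]
tcp_rot: [0.441, 0.538, -0.456, 0.555]
force: [0.4, 0.8, -2.6]
finger_gap: 0.709
```

Call:
carry_out:
  targets: "2 -10 -5 -0.068; 2 -8 -4 -0.05; 0 0 0 0; 0 0 0 0"

```text
time: 23.45
tcp_pos: [496.0, -1.2, 143.7]
tcp_rot: [0.405, 0.568, -0.423, 0.579]
force: [-0.0, -0.3, -3.3]
finger_gap: 0.703
```

```bash
python3 go.py 8 500 0 65 17.4
```

```text
now [496.   -1.2 143.7] 18.4 gap 66.1 F [-0.03 -0.3  -3.34] t 23.45 q [-0.21 -0.05  2.   -0.03  1.19 -0.52] down [-0.001 -0.03  -1.   ]
8 9.8 0.6 -0.3 0.002; 9.8 0.6 -0.3 0.002; 9.8 0.6 -0.3 0.002; 9.8 0.6 -0.3 0.002; 9.8 0.6 -0.3 0.002; 9.8 0.6 -0.3 0.002; 9.8 0.6 -0.3 0.002; 9.8 0.6 -0.3 0.002
```

Call:
carry_out:
  targets: "10 0 0 0; 10 0 0 0; 10 0 0 0; 10 0 0 0; 10 0 0 0; 10 0 0 0; 10 0 0 0; 8 0 0 0"

```text
time: 24.12
tcp_pos: [498.2, -4.6, 58.0]
tcp_rot: [0.406, 0.566, -0.424, 0.579]
force: [0.2, -0.4, -3.8]
finger_gap: 0.702
```

Call:
carry_out:
  targets: "6 0 0 0; 4 0 0 0; 2 0 0 0; 0 0 0 0"

```text
time: 24.45
tcp_pos: [496.5, -4.7, 41.8]
tcp_rot: [0.406, 0.568, -0.424, 0.577]
force: [-0.6, 0.1, -3.3]
finger_gap: 0.703
```

```bash
python3 go.py
```

```text
now [496.5  -4.7  41.8] 18.1 gap 66.1 F [-0.56  0.11 -3.32] t 24.45 q [-0.22  0.11  2.04 -0.03  0.99 -0.52] down [-0.005 -0.029 -1.   ]
```

Call:
carry_out:
  targets: "3 0 0 0; 2 0 0 0; 1.5 0 0 0; 1 0 0 0; 1 0 0 0"

```text
time: 24.87
tcp_pos: [498.4, -5.3, 34.5]
tcp_rot: [0.406, 0.566, -0.424, 0.579]
force: [0.4, -0.3, -3.3]
finger_gap: 0.706
```

```bash
python3 go.py
```

```text
now [498.4  -5.3  34.5] 18.1 gap 66.4 F [ 0.37 -0.31 -3.29] t 24.87 q [-0.22  0.13  2.04 -0.04  0.97 -0.52] down [-0.   -0.03 -1.  ]
```

Call:
carry_out:
  targets: "1 0 0 0; 1 0 0 0; 1 0 0 0"

```text
time: 25.12
tcp_pos: [498.9, -5.8, 33.3]
tcp_rot: [0.406, 0.566, -0.424, 0.579]
force: [-4.1, 1.5, 6.9]
finger_gap: 0.699
```

```bash
python3 go.py
```

```text
now [498.9  -5.8  33.3] 18.1 gap 65.7 F [-4.09  1.5   6.91] t 25.12 q [-0.22  0.13  2.04 -0.04  0.96 -0.52] down [-0.001 -0.031 -1.   ]
```

Call:
carry_out:
  targets: "0 0 0 0; 0 0 0 0; 0 0 0 0; 0 0 0 0; -8 0 0 0; -10 0 0 0; -10 0 0 0; -10 0 0 0"
  hand: 1

```text
time: 25.78
tcp_pos: [500.2, -4.8, 75.0]
tcp_rot: [0.406, 0.566, -0.424, 0.579]
force: [0.4, -0.2, -0.1]
finger_gap: 0.998
```

Call:
carry_out:
  targets: "-10 0 0 0; -10 0 0 0; -6 0 0 0.05; 0 0 0 0.11; 0 0 0 0.11; 0 0 0 0.11; 0 0 0 0.11; 0 0 0 0.11"

```text
time: 26.45
tcp_pos: [504.8, -4.5, 115.1]
tcp_rot: [-0.569, -0.404, 0.573, -0.43]
force: [0.2, -0.6, 0.2]
finger_gap: 0.997
```

Call:
carry_out:
  targets: "0 0 0 0.11; 0 0 0 0.11; 0 0 0 0.11; 0 0 0 0.11; 0 0 0 0.11; 0 0 0 0.11; 0 0 0 0.11; 0 0 0 0.11"

```text
time: 27.12
tcp_pos: [506.9, -4.6, 124.1]
tcp_rot: [0.704, 0.104, -0.691, 0.132]
force: [0.9, 1.3, 0.0]
finger_gap: 0.996
```

Call:
carry_out:
  targets: "0 0 0 0; 0 0 0 0"

```text
time: 27.28
tcp_pos: [507.4, -4.6, 126.1]
tcp_rot: [0.704, 0.104, -0.69, 0.132]
force: [-0.0, 0.5, -0.0]
finger_gap: 1.002
```

```bash
cat > tb.py <<'E'
import sys;from h import *;from rig import cams
x0,y0,lo,hi,r=map(float,sys.argv[1:6])
for n in("top","scene"):
    c=cams.capture(n);X=cloud(c);g=cv2.cvtColor(c["image"],cv2.COLOR_BGR2HSV);cv2.imwrite(f"pics/{n}_{sys.argv[6]}.png",c["image"])
    d=np.hypot(X[...,0]-x0,X[...,1]-y0);m=(c["depth"]>0)&(d<r)&(X[...,2]>lo)&(X[...,2]<hi)&(g[...,1]<70)&(g[...,2]>60)
    P=X[m];print(n,len(P),(rect(P),P.mean(0).round(1)) if len(P)>9 else"")
E
python3 go.py 1 498 -5 100 -72; python3 tb.py 499 -5 65 85 50 tb
```

```text
now [507.4  -4.6 126.1] -70.8 gap 94.2 F [-0.05  0.51 -0.04] t 27.28 q [-0.22 -0.02  2.   -0.03  1.13  1.03] down [ 0.027 -0.036 -0.999]
1 25.8 -3.9 9.3 0.021
top 12 (array([465.4,  -6.3,  12.4,   4.7,  88.8]), array([466.3,  -6.6,  74.7]))
scene 245 (array([502.8,  -5.3,  65.5,  30.2,  17.4]), array([506.2,  -5.8,  74.4]))
```

View pics/scene_tb.png

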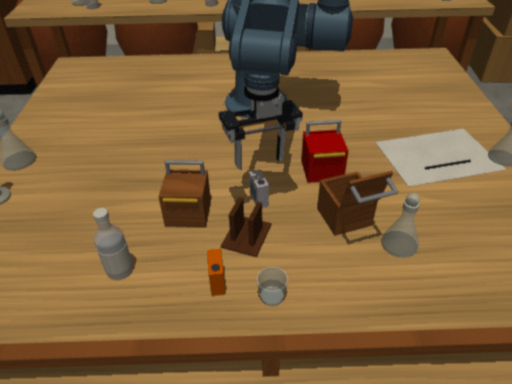

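Call:
carry_out:
  targets: "8 -2 5 0.02; 10 -2 4 0.01; 10 0 0 0; 10 0 0 0; 10 0 0 0; 10 0 0 0; 10 0 0 0; 8 0 0 0"
  hand: 0.8

```text
time: 28.05
tcp_pos: [497.9, -6.5, 42.0]
tcp_rot: [0.706, 0.094, -0.691, 0.122]
force: [0.7, -0.0, -0.6]
finger_gap: 0.805
```

```bash
python3 go.py 1 499.5 -5.7 31 -72.6
```

```text
now [497.9  -6.5  42. ] -72.4 gap 75.6 F [ 0.65 -0.03 -0.61] t 28.05 q [-0.22  0.1   2.06 -0.04  0.95  1.06] down [ 0.026 -0.036 -0.999]
1 11.0 -0.7 -1.6 0.003
```

Call:
carry_out:
  targets: "4 -0.5 -1 0; 3 0 -0.5 0; 0 0 0 0; 0 0 0 0"

```text
time: 28.38
tcp_pos: [498.0, -5.5, 31.1]
tcp_rot: [0.704, 0.095, -0.693, 0.122]
force: [-1.2, -0.3, -0.3]
finger_gap: 0.798
```

Call:
carry_out:
  targets: "0 0 0 0; 0 0 0 0; 0 0 0 0; 0 0 0 0; 0 0 0 0; 0 0 0 0; 0 0 0 0; 0 0 0 0"
  hand: 0
  force: 30

```text
time: 29.05
tcp_pos: [500.2, -5.8, 33.7]
tcp_rot: [0.706, 0.094, -0.691, 0.122]
force: [0.3, 1.7, -0.2]
finger_gap: 0.316
```

```bash
python3 go.py
```

```text
now [500.2  -5.8  33.7] -72.4 gap 29.7 F [ 0.35  1.71 -0.21] t 29.05 q [-0.22  0.12  2.06 -0.04  0.93  1.06] down [ 0.027 -0.036 -0.999]
```

Call:
carry_out:
  targets: "-3 0 0 0; -8 0 0 0; -10 0 0 0; -10 0 0 0; -10 0 0 0; -10 0 0 0; -10 0 0 0; -10 0 0 0"

```text
time: 29.72
tcp_pos: [494.6, -2.3, 108.2]
tcp_rot: [0.703, 0.095, -0.694, 0.121]
force: [0.1, 0.6, -3.3]
finger_gap: 0.315
```

Call:
carry_out:
  targets: "-10 0 0 0; -10 0 0 0; -10 0 0 0; -10 0 0 0; -9 0 0 0; -6 0 0 0; 0 0 0 0; 0 0 0 0"

```text
time: 30.38
tcp_pos: [495.2, -0.4, 173.5]
tcp_rot: [0.706, 0.094, -0.692, 0.122]
force: [0.0, -0.3, -3.3]
finger_gap: 0.32
```

```bash
python3 go.py 15 565 202 168 -72.6
```

```text
now [ 4.952e+02 -4.000e-01  1.735e+02] -72.4 gap 30.1 F [ 0.01 -0.33 -3.27] t 30.38 q [-0.21 -0.11  1.99 -0.03  1.23  1.06] down [ 0.026 -0.036 -0.999]
15 0.0 -11.5 -8.5 0.000; 0.0 -11.5 -8.5 0.000; 0.0 -11.5 -8.5 0.000; 0.0 -11.5 -8.5 0.000; 0.0 -11.5 -8.5 0.000; 0.0 -11.5 -8.5 0.000; 0.0 -11.5 -8.5 0.000; 0.0 -11.5 -8.5 0.000; 0.0 -11.5 -8.5 0.000; 0.0 -11.5 -8.5 0.000; 0.0 -11.5 -8.5 0.000; 0.0 -11.5 -8.5 0.000; 0.0 -11.5 -8.5 0.000; 0.0 -11.5 -8.5 0.000; 0.0 -11.5 -8.5 0.000
```

Call:
carry_out:
  targets: "0 -9 -7 0; 0 -11.5 -8.5 0; 0 -11.5 -8.5 0; 0 -11.5 -8.5 0; 0 -11.5 -8.5 0; 0 -11.5 -8.5 0; 0 -11.5 -8.5 0; 0 -11.5 -8.5 0"

```text
time: 31.05
tcp_pos: [530.4, 112.5, 164.1]
tcp_rot: [0.702, 0.094, -0.696, 0.119]
force: [0.8, 1.1, -4.1]
finger_gap: 0.317
```

Call:
carry_out:
  targets: "0 -11.5 -8 0; 0 -11.5 -8 0; 0 -11 -8 0; 0 -10 -7 0; 0 -8 -6 0; 0 -5 -3 0; 0 0 0 0; 0 0 0 0"

```text
time: 31.72
tcp_pos: [549.5, 189.7, 154.5]
tcp_rot: [-0.698, -0.096, 0.699, -0.12]
force: [-0.3, -0.4, -2.4]
finger_gap: 0.314
```

```bash
python3 go.py 1 565 202 168 -72.6; python3 lid.py c1; python3 - <<'E'
import cv2;a=cv2.imread('pics/top_c1.png')[140:290,110:260];b=cv2.imread('pics/scene_c1.png')[130:260,290:440]
cv2.imwrite('pics/crop_c1.png',cv2.hconcat([cv2.resize(a,(400,400),interpolation=2),cv2.resize(b,(400,400),interpolation=2)]))
E
```

```text
now [549.5 189.7 154.5] -72.4 gap 29.5 F [-0.35 -0.36 -2.41] t 31.72 q [ 0.15  0.14  1.77 -0.04  1.23  1.43] down [ 0.003 -0.033 -0.999]
1 -13.9 -6.6 -18.4 0.004
top A lid wood n 897 x [-49.   5.  49.] z [ 99. 103. 107.]
scene A lid wood n 706 x [-44.   9.  52.] z [100. 102. 105.]
scene B lid wood n 494 x [-29.  74.  81.] z [100. 165. 192.]
31.8167 [549.55355362 189.23156481 154.68824464]
```

View pics/crop_c1.png

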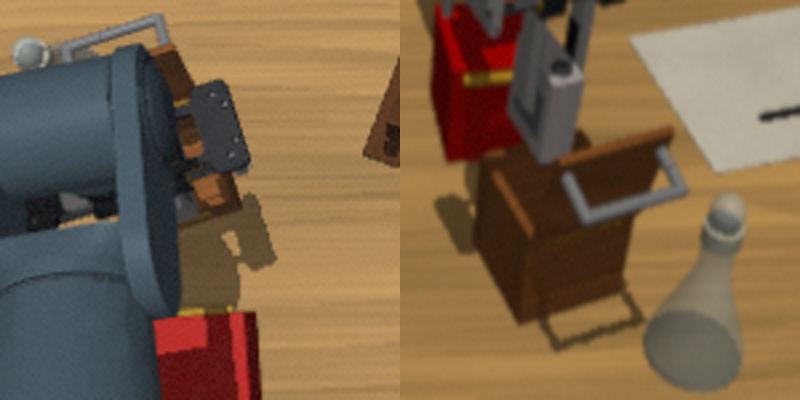

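Call:
carry_out:
  targets: "0 -2.5 -6 0; 0 -2.5 -6 0; 0 -2 -5 0; 0 0 0 0; 0 0 0 0"

```text
time: 32.23
tcp_pos: [565.7, 200.4, 155.0]
tcp_rot: [-0.699, -0.095, 0.699, -0.119]
force: [-0.2, 0.4, -3.5]
finger_gap: 0.317
```

```bash
python3 go.py 1 565.5 202 150 -72.6
```

```text
now [565.7 200.4 155. ] -72.6 gap 29.8 F [-0.16  0.37 -3.53] t 32.23 q [ 0.17  0.18  1.72 -0.04  1.23  1.45] down [ 0.005 -0.033 -0.999]
1 4.9 -1.7 -0.3 0.000
```

Call:
carry_out:
  targets: "4 -1 -2 0; 8 -1 -1.5 0; 9 0 0 0; 9 0 0 0; 9 0 0 0; 0 0 0 0; 0 0 0 0"

```text
time: 32.82
tcp_pos: [567.8, 201.7, 110.1]
tcp_rot: [-0.698, -0.095, 0.7, -0.119]
force: [0.2, -0.1, -2.8]
finger_gap: 0.318
```

```bash
python3 go.py 1 568.5 202.5 100 -72.6
```

```text
now [567.8 201.7 110.1] -72.6 gap 29.9 F [ 0.25 -0.15 -2.8 ] t 32.82 q [ 0.17  0.24  1.74 -0.04  1.16  1.45] down [ 0.001 -0.034 -0.999]
1 10.0 -0.9 -1.0 -0.000
```

Call:
carry_out:
  targets: "8 0 -0.5 0; 8 -0.5 0 0; 8 0 0 0; 8 0 0 0; 8 0 0 0; 6 0 0 0; 3 0 0 0; 0 0 0 0"

```text
time: 33.48
tcp_pos: [568.0, 200.4, 55.4]
tcp_rot: [-0.697, -0.095, 0.7, -0.119]
force: [-0.7, -0.3, -2.9]
finger_gap: 0.316
```

```bash
python3 go.py 1 568.5 202.5 42 -72.6
```

```text
now [568.  200.4  55.4] -72.6 gap 29.7 F [-0.71 -0.25 -2.92] t 33.48 q [ 0.17  0.32  1.76 -0.04  1.06  1.45] down [ 0.001 -0.034 -0.999]
1 13.4 -2.3 -1.3 -0.000
```

Call:
carry_out:
  targets: "4 -1 0 0; 3 0 0 0; 2 0 0 0; 1 0 0 0; 1 0 0 0; 0 0 0 0"

```text
time: 33.98
tcp_pos: [568.6, 201.3, 44.2]
tcp_rot: [-0.698, -0.095, 0.7, -0.119]
force: [0.3, 0.1, -3.2]
finger_gap: 0.316
```

```bash
python3 go.py
```

```text
now [568.6 201.3  44.2] -72.6 gap 29.7 F [ 0.29  0.08 -3.21] t 33.98 q [ 0.17  0.34  1.77 -0.04  1.04  1.46] down [ 0.003 -0.034 -0.999]
```

Call:
carry_out:
  targets: "1 0 0 0; 1 0 0 0; 0.5 0 0 0; 0 0 0 0"

```text
time: 34.32
tcp_pos: [569.2, 201.3, 42.3]
tcp_rot: [-0.699, -0.095, 0.699, -0.119]
force: [-1.0, -0.6, -3.8]
finger_gap: 0.32
```

```bash
python3 go.py
```

```text
now [569.2 201.3  42.3] -72.6 gap 30.1 F [-1.02 -0.62 -3.82] t 34.32 q [ 0.17  0.34  1.77 -0.04  1.04  1.46] down [ 0.004 -0.034 -0.999]
```

Call:
carry_out:
  targets: "1 0 0 0; 1 0 0 0"

```text
time: 34.48
tcp_pos: [569.5, 201.3, 42.0]
tcp_rot: [-0.698, -0.095, 0.699, -0.119]
force: [-5.5, -1.8, 6.4]
finger_gap: 0.32
```

```bash
python3 go.py
```

```text
now [569.5 201.3  42. ] -72.6 gap 30.0 F [-5.51 -1.78  6.43] t 34.48 q [ 0.17  0.34  1.77 -0.04  1.04  1.46] down [ 0.004 -0.034 -0.999]
```

Call:
carry_out:
  targets: "0 0 0 0; 0 0 0 0; 0 0 0 0; 0 0 0 0; -5 0 0 0; -8 0.2 0 0; -9 0.3 0 0; -9 0.3 0 0"
  hand: 0.48

```text
time: 35.15
tcp_pos: [570.8, 201.7, 75.7]
tcp_rot: [0.7, 0.095, -0.698, 0.119]
force: [-0.2, 0.5, -0.4]
finger_gap: 0.48
```

```bash
python3 go.py 8 567 200 160 -72.6
```

```text
now [570.8 201.7  75.7] -72.6 gap 45.1 F [-0.17  0.48 -0.42] t 35.15 q [ 0.17  0.29  1.75 -0.04  1.09  1.45] down [ 0.007 -0.033 -0.999]
8 -10.5 0.4 0.6 -0.000; -10.5 0.4 0.6 -0.000; -10.5 0.4 0.6 -0.000; -10.5 0.4 0.6 -0.000; -10.5 0.4 0.6 -0.000; -10.5 0.4 0.6 -0.000; -10.5 0.4 0.6 -0.000; -10.5 0.4 0.6 -0.000
```

Call:
carry_out:
  targets: "-10 0.3 0.6 0; -12 0.4 0.6 0; -14 0.4 0.6 0; -16 0.4 1 0; -18 0.4 1 0; -18 0 1 0; -15 0 1 0; -8 0 0 0"

```text
time: 35.82
tcp_pos: [565.5, 202.0, 201.9]
tcp_rot: [0.702, 0.095, -0.696, 0.119]
force: [0.3, 0.3, -0.0]
finger_gap: 0.479
```

```bash
python3 go.py 9 450 -20 240 -72.6
```

```text
now [565.5 202.  201.9] -72.6 gap 45.0 F [ 0.32  0.34 -0.02] t 35.82 q [ 0.17  0.13  1.69 -0.04  1.31  1.45] down [ 0.014 -0.032 -0.999]
9 -3.6 19.8 19.6 -0.000; -3.6 19.8 19.6 -0.000; -3.6 19.8 19.6 -0.000; -3.6 19.8 19.6 -0.000; -3.6 19.8 19.6 -0.000; -3.6 19.8 19.6 -0.000; -3.6 19.8 19.6 -0.000; -3.6 19.8 19.6 -0.000; -3.6 19.8 19.6 -0.000
```

Call:
carry_out:
  targets: "-8 12 12 0; -6 18 18 0; -5 20 19 0; -5 20 19 0; -5 20 19 0; -5 20 19 0; -5 20 19 0; -5 20 19 0"

```text
time: 36.48
tcp_pos: [470.2, 14.4, 259.3]
tcp_rot: [0.705, 0.098, -0.692, 0.122]
force: [0.6, -0.7, -0.9]
finger_gap: 0.477
```

Call:
carry_out:
  targets: "-3 15 12 0; 0 10 8 0; 0 5 4 0; 0 0 0 0; 0 0 0 0"

```text
time: 36.9
tcp_pos: [454.1, -26.6, 267.4]
tcp_rot: [0.707, 0.094, -0.69, 0.121]
force: [0.1, 0.2, -0.6]
finger_gap: 0.482
```

```bash
python3 go.py; python3 lid.py d1; python3 tb.py 568 203 72 92 45 d2
python3 - <<'E'
import cv2;a=cv2.imread('pics/top_d2.png')[150:260,120:230];b=cv2.imread('pics/scene_d2.png')
cv2.imwrite('pics/crop_d.png',cv2.hconcat([cv2.resize(a,(384,384),interpolation=2),b[:, 96:480]]))
E
```

```text
now [454.1 -26.6 267.4] -72.5 gap 45.3 F [ 0.11  0.22 -0.57] t 36.9 q [-0.29 -0.31  1.98 -0.02  1.43  0.97] down [ 0.03  -0.033 -0.999]
top A lid wood n 893 x [-48.   6.  49.] z [ 99. 103. 107.]
top B lid wood n 593 x [-44.  62.  77.] z [ 98. 154. 194.]
scene A lid wood n 702 x [-44.   8.  52.] z [ 99. 102. 105.]
scene B lid wood n 489 x [59. 74. 81.] z [100. 164. 192.]
37.0 [454.26224725 -26.13761922 267.17938822]
top 338 (array([566.5, 200.4,  66.4,  29.8,  17.7]), array([565.9, 199.2,  84.5]))
scene 140 (array([551.4, 189.1,  29.6,  60.6,  67.5]), array([555.8, 189.9,  81.5]))
```

View pics/crop_d.png

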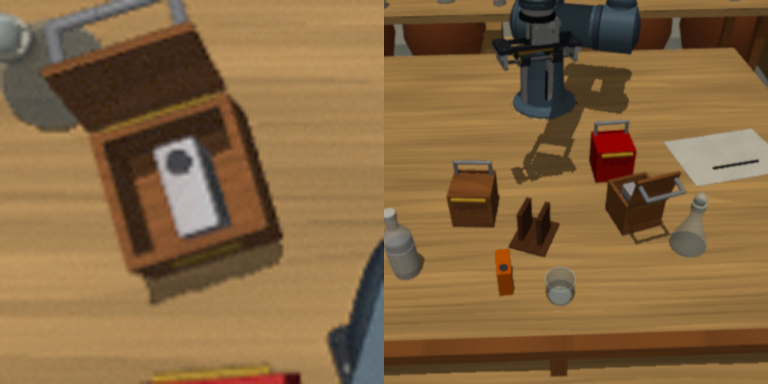

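The left crop shows the tin flat-topped and upright inside the open box at (185,185). The right crop shows lid A shut at (473,180) and the flask, bottle and glass where they were. Handing in.

```bash
python3 -c "
from rig import env
print(env.close_job())"
```

```text
the job is handed in; nothing more can be done
None
```

The oil tin is standing upright in the box whose lid binds, and the job was handed in at about 37 s. No verdict was reported.

- **Finding the binding lid:** The lid at y = −185 swung back to 1.76 rad and fell shut on its own, so it is the good one. The lid at y = +204 needed about 7–8 N and stayed where I left it, so that box binds.
- **Moving the tin:** I lifted it out by its narrow ends. I then set it down on the bench and gripped it again across its 30 mm faces, because the fingers would not fit in the box the first way. I lowered it to the box floor until it touched, then let go.
- **Tin, final check:** It sits about −4 mm in x and −3 mm in y from the box's middle. Its top is at about 84 mm, with a 66 × 30 mm flat outline in the top view, so it is upright on the floor.
- **Lids and robot, final check:** The binding lid leans back at about 1.8 rad, and the good lid is shut with its top at 103 mm. The gripper is clear of everything.
- **Bystanders:** The flask, bottle and glass look unmoved in the pictures. I did not measure them again at the end.

Three things disagreed or went off plan:
- **Camera disagreement:** The scene camera read about 3–4 mm further in x than the top camera. Contact with the lid bar agreed with the top camera, so I used that.
- **Scene view of the tin:** In the last check the scene camera saw the tin only partly, behind the lid, so its outline of the tin was not usable.
- **Tool tilt:** The lid loads and fast moves tilted the tool by up to 0.22 rad. I corrected it by gripping the shut good lid's bar and pulling with about 10–14 N in x before picking up the tin.

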